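# Dock the loaded vial rack by pushing

## Robot

A 6-joint arm with a two-finger parallel gripper is mounted at the origin on the work surface. World frame = base frame: x ahead of the robot, y to its left, z up, the work surface at z = 0. Lengths are in m, angles in rad, forces in N, time in s.
With the tool pointing down it reaches from about 0.375 to 0.9 m from the base axis. Payload 3.1 kg.
Tool frame: the origin (TCP) lies at the very end of the fingers, on their centre line; the grasp point (between the pads) lies 19 mm behind it; z points along the fingers, x is the direction in which the jaws open and shut, and the axes are right-handed (so a half turn about z gives the same grasp; the last joint's range is limited). The gripper opens to 87 mm and grips with 3 to 60 N. Pads are 19 mm wide; open, the fingers measure 117 mm over their backs; the gripper's body (75 mm by 190 mm) begins 51 mm behind the grasp point.
Start: joints at [1.069, 0.527, 1.433, -0, 1.181, -0.178], TCP at [0.198, 0.593, 0.202] pointing down, gripper open.
Joint ranges: [-3.08, 3.08], [-0.75, 2.2], [0.22, 2.44], [-1.43, 4.57], [0, 2.65], [-2.85, 2.85]. Speed limits (rad/s): [2.79, 2.79, 3.14, 3.14, 3.14, 3.14].

## Interface

Orientations are given as a unit quaternion [x, y, z, w].
In Python, from rig import robot gives the robot as it stands. The module is installed in compiled form; this text tells all that it offers.
- The arm moves only by the shell command python3 -m creep 'ROWS' [OPENING] [FORCE]. ROWS is a JSON object of lists of equal length, an entry for each row: "dp": the shift along the tool's x, y, z in cm, a list of three; "turn": the turn, a rotation vector about the tool's x, y, z in degrees, a list of three. In form: {"dp": [[x, y, z], ...], "turn": [[wx, wy, wz], ...]}. A call has 1 to 20 rows; each row shifts and turns the commanded pose from where the row before left it, along the tool's axes as they then stand; what a row does not reach is not made up. A row lasts 1/10 s, in which the tool goes at most 50 mm and 8.59 degrees, less where a joint would pass 70% of its speed; a pose out of reach is approached as far as the arm can. A call is refused whole if a number of a shift passes 5 or a number of a turn 8.59, either way. A call with a gripper value outside its range is refused whole. OPENING is the gripper command: -1 is fully open, 1 is shut, values between are in proportion, set as the call begins (- or left out, the last holds). The fingers move at their own pace and stop on an object; FORCE is the grip in N (left out, the last holds). Time passes only in rows, so rows that do not move let the fingers close. It gives the time, the measured TCP pose, the force and the opening at its end, in the units of the state.
- robot.get_obs(): the state, without advancing time (a new reading comes with each control period).
- robot.camera(name): name is "side" or "top" or "wrist"; returns the picture (400x640x3 uint8, red, green, blue); there is no depth.
- robot.calibration(name): a dict with "fx", "fy", "cx", "cy" (pixels), "dist_coeffs" ([k1, k2, p1, p2, k3] as OpenCV has them; the pictures are not rectified), "rvec" (rotation vector, rad) and "tvec" (3), from world to camera coordinates, as OpenCV has them. Camera axes: x right, y down, z forward; pixel columns grow to the right and rows downward; lengths in m; the calibration is good to about 2 mm. A picture is of the moment at which its call begins: read the wrist's pose just before it. calibration takes no time and is no camera call; for the wrist camera it gives the pose at the moment of the call.
- robot.hand_in(): hands the job in, once; it reports no verdict.
Trained networks look in the newest picture that a camera, given by its name, has taken for a name from the list of things; names that differ only in an ending like _2 or _b are one class to them, and where a whole thing is asked for, a point or a joint stands for the part that bears it (a point fixed in the world has none). Each returns a list of dicts, best first, with "confidence" (0 to 1); they miss things now and then, are a little off and sometimes report something else, mostly with a low value. They report only what shows in the picture. A call takes as long as a camera call.
- robot.masks_of(name, camera): "pixels" (400x640 bool, what is visible of it).
- robot.tip_of(name, camera): "point" ([x, y, z] in m, in the coordinates of the camera as it stood for that picture, good to about 4 mm: a listed point, or the origin of a listed thing).
The state is a dict: "time": time; "q": joint angles; "joint_velocities": joint speeds; "joint_torque": joint torques, N m; "position": TCP position; "tool_rot": TCP orientation; "ft_force": force on the tool from outside, world axes, zero at the start; "moment": the same for the moment, N m; "grip_width": finger opening in m.
Only numpy, scipy, OpenCV 4.12 (cv2) and the standard library are available. Lean on these libraries where they do the work, as an engineer would, in place of code of your own. Each camera call takes 0.05 s, during which the arm holds its last target.

## Task

On the lab bench, push the rack that is filled with vials across the bench until its long side sits flush against the long metal rail and its end is up against the block that sticks out from the middle of that rail. Only push it with the fingers: do not lift, tip or carry it. Leave the empty rack and everything else on the bench where they stand, and finish with the hand clear.

Things in the scene. Friction and masses are not known exactly. Their poses are not given: they have to be found in the camera images.
- rack: Loaded rack: red plastic block, 92 mm (its x) by 150 mm (its y), 55 mm high, closed upright sides; 15 amber vials fixed in it (3 by 5), white cap tops 65 mm above the bench, 8 mm or more in from the sides. 0.3 to 0.65 kg, slides. Origin: centre of underside, z up. Its +x long side faces the rail; starts 0.03 to 0.2 m short of it, turned up to 0.45 rad from the rail, left or right of the middle block.
- stop: Fixed stop, a T from above: aluminium rail 560 mm long (its y), 20 thick, 30 high; from its middle a block 40 mm wide (y -20 to 20), 30 high sticks out 70 mm towards the robot (-x). White reader, 45 high, 400 long, behind it (x 20 to 130). Origin: middle of the rail's front face, bench level; x away from robot, z up. Docked rack: origin at x -46, y +95 or -95 mm (nearer side; either counts).
- empty_rack: The empty rack: same red plastic block 92 x 150 x 55 mm with 15 open holes (3 by 5) and no vials, loose, on the other side of the middle. Origin: centre of its underside. Not to be moved.
- beaker: Glass beaker, 66 mm across, 75 mm high, loose, between the racks on the robot's side. Origin: centre of underside. Not to be moved.
- sample_bottle_a: White square bottle with blue cap, 56 x 56 mm, 111 mm high, loose, at the left of the bench (+y). Origin: centre of underside. Not to be moved.
- sample_bottle_b: White square bottle with blue cap, 56 x 56 mm, 111 mm high, loose, at the right of the bench (-y). Origin: centre of underside. Not to be moved.
- amber_bottle: Brown round bottle, 100 mm across, 200 mm high, loose, far left of the bench. Origin: centre of underside. Not to be moved.
- wash_bottle: White wash bottle with green spout, 60 mm across, 200 mm high, loose, far right of the bench. Origin: centre of underside. Not to be moved.

How it is judged:
By the outcome, as a careful person would: the job done as asked, in the order asked, and still so for the second after the job is handed in, with the robot touching nothing.
It also fails if it takes over 45 s, if anything falls off the work surface, if the arm or the gripper's body presses on something with over 40 N, if the wrist force passes 120 N, or if a joint passes its speed limit or range.

## Working session

There is one attempt and no reset: what is moved stays moved. The work goes in short steps, Python scripts to look and compute and a shell command to move; the robot and the scene stay as the last step left them, time stands still between calls to the robot, and variables do not carry over. Pictures are saved under pics/ and viewed, and the job is handed in when it is done.

```bash
mkdir -p pics; ls; cat > h.py <<'E'
import numpy as np, cv2
from rig import robot
from scipy.spatial.transform import Rotation as R
def c2w(p,cal):
    Rm,_=cv2.Rodrigues(np.array(cal["rvec"],float)); return Rm.T@(np.array(p)-np.array(cal["tvec"]).ravel())
def K(c): return np.array([[c["fx"],0,c["cx"]],[0,c["fy"],c["cy"]],[0,0,1.]])
def proj(P,c): return cv2.projectPoints(np.array(P,float).reshape(-1,3),np.array(c["rvec"],float),np.array(c["tvec"],float),K(c),np.array(c["dist_coeffs"],float))[0].reshape(-1,2)
def px2w(uv,z,c):
    n=cv2.undistortPoints(np.array(uv,float).reshape(-1,1,2),K(c),np.array(c["dist_coeffs"],float)).reshape(-1,2)
    Rm,_=cv2.Rodrigues(np.array(c["rvec"],float)); o=-Rm.T@np.array(c["tvec"],float).ravel()
    d=np.c_[n,np.ones(len(n))]@Rm
    return o+d*((z-o[2])/d[:,2])[:,None]
E
python3 - <<'E'
from h import *
o=robot.get_obs(); print(o)
for n in ["top","side"]:
    im=robot.camera(n); cv2.imwrite(f"pics/{n}0.png",im[:,:,::-1])
    c=robot.calibration(n); print(n,c)
    for t in ["rack","stop","empty_rack","beaker"]:
        for d in robot.tip_of(t,n)[:3]: print(t,round(d["confidence"],2),c2w(d["point"],c).round(3))
E
```

```text
pics
{'time': 0.0, 'q': array([ 1.06951509e+00,  5.28440677e-01,  1.43390320e+00, -2.94717480e-05,
        1.18139221e+00, -1.78503076e-01]), 'joint_velocities': array([ 0.00049449, -0.00048437,  0.00113324, -0.00074072, -0.00100611,
       -0.00145423]), 'joint_torque': array([-1.06223804e-03, -4.40041924e+01, -1.76588720e+01,  6.32591662e-02,
        5.82140882e-02, -1.73914450e-04]), 'position': array([0.19785507, 0.59203805, 0.20138706]), 'tool_rot': array([ 8.11538760e-01,  5.84297606e-01, -9.61237036e-04,  4.74114749e-04]), 'ft_force': array([ 0.33005726, -0.15203915, -0.09532904]), 'moment': array([-0.0306713 ,  0.00068244,  0.00222473]), 'grip_width': 0.0870418123594455}
top {'fx': 406.7371033386351, 'fy': 406.7371033386351, 'cx': 326.99718919796084, 'cy': 200.23529181360755, 'dist_coeffs': array([-0.10136082,  0.        ,  0.        ,  0.        ,  0.        ]), 'rvec': array([ 2.18713802, -2.14272542,  0.06795576]), 'tvec': array([0.02883226, 0.51694239, 1.46851006])}
rack 0.56 [ 0.471  0.222 -0.004]
stop 0.83 [ 0.645 -0.02  -0.   ]
empty_rack 0.58 [ 0.48  -0.243  0.002]
beaker 0.71 [ 0.43  -0.016 -0.001]
side {'fx': 374.48344724589373, 'fy': 374.48344724589373, 'cx': 321.5501932802296, 'cy': 199.85059180646894, 'dist_coeffs': array([-0.09054957,  0.        ,  0.        ,  0.        ,  0.        ]), 'rvec': array([ 2.40691521, -0.5882764 ,  0.2115009 ]), 'tvec': array([-0.44980592,  0.23612531,  1.19953272])}
rack 0.77 [0.473 0.223 0.004]
stop 0.74 [ 0.648 -0.014  0.003]
empty_rack 0.93 [ 0.483 -0.245 -0.002]
beaker 0.89 [ 0.43  -0.016 -0.003]
```

View pics/top0.png

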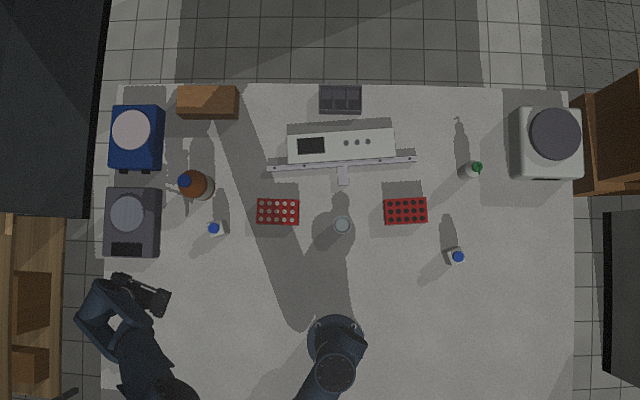

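View pics/side0.png

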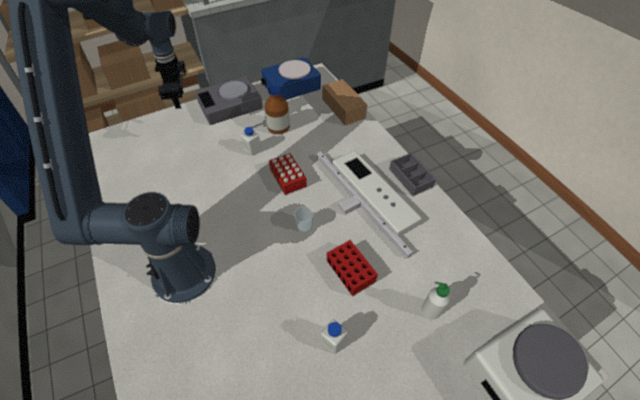

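```bash
cat >> h.py <<'E'
from scipy.optimize import minimize
def box(x0,x1,y0,y1,z0,z1): return np.array([[x,y,z] for x in (x0,x1) for y in (y0,y1) for z in (z0,z1)])
RACK=[box(-.046,.046,-.075,.075,0,.055),box(-.036,.036,-.066,.066,.055,.065)]
ERACK=RACK[:1]
STOP=[box(0,.02,-.28,.28,0,.03),box(-.07,0,-.02,.02,0,.03),box(.02,.13,-.2,.2,0,.045)]
def sil(parts,p,c,S=4):
    m=np.zeros((400*S,640*S),np.uint8)
    ca,sa=np.cos(p[2]),np.sin(p[2])
    for b in parts:
        w=b.copy(); w[:,0]=p[0]+ca*b[:,0]-sa*b[:,1]; w[:,1]=p[1]+sa*b[:,0]+ca*b[:,1]
        q=proj(w,c)
        h=cv2.convexHull((((q+.5)*S-.5)*16).astype(np.int32))
        cv2.fillConvexPoly(m,h,255,shift=4)
    return cv2.resize(m,(640,400),interpolation=cv2.INTER_AREA)/255.
def fit(parts,p0,views):
    def cost(v):
        p=np.array(p0)+np.array(v)*[.01,.01,.1]
        s=0
        for m,c in views:
            r=sil(parts,p,c); s+=1-np.minimum(r,m).sum()/np.maximum(r,m).sum()
        return s
    best=None
    for a in (-3,-1.5,0,1.5,3):
        r=minimize(cost,[0,0,a],method="Nelder-Mead",options=dict(initial_simplex=np.array([[0,0,a],[.8,0,a],[0,.8,a],[0,0,a+.8]]),xatol=.005,fatol=1e-4))
        if best is None or r.fun<best.fun: best=r
    return np.array(p0)+best.x*[.01,.01,.1],best.fun
E
python3 - <<'E'
from h import *
import pickle
V={};ims={}
for n in ["top","side"]:
    ims[n]=robot.camera(n); c=robot.calibration(n)
    for t in ["rack","stop","empty_rack","sample_bottle_a","amber_bottle","beaker"]:
        ds=robot.masks_of(t,n)
        print(n,t,[(round(d["confidence"],2),int(d["pixels"].sum()),np.argwhere(d["pixels"]).mean(0).round()[::-1]) for d in ds[:3]])
        V[n,t]=[(d["pixels"].astype(float),c) for d in ds]
pickle.dump((V,ims),open("v.pkl","wb"))
for n in ["top","side"]:
    for t in ["sample_bottle_a","amber_bottle"]:
        for d in robot.tip_of(t,n)[:3]: print(n,t,round(d["confidence"],2),c2w(d["point"],robot.calibration(n)).round(3))
for t,P,p0 in [("rack",RACK,[.472,.223,0]),("stop",STOP,[.646,-.017,0]),("empty_rack",ERACK,[.482,-.244,0])]:
    for vs in (["top"],["side"],["top","side"]):
        print(t,vs,fit(P,p0,[V[n,t][0] for n in vs]))
E
```

```text
top rack [(0.84, 1112, array([278., 212.])), (0.23, 302, array([218., 228.]))]
top stop [(0.77, 4514, array([341., 151.]))]
top empty_rack [(0.66, 1072, array([404., 211.]))]
top sample_bottle_a [(0.73, 383, array([453., 255.])), (0.53, 310, array([218., 228.]))]
top amber_bottle [(0.79, 907, array([196., 185.]))]
top beaker [(0.6, 270, array([342., 224.]))]
side rack [(0.73, 373, array([250., 141.])), (0.55, 984, array([288., 173.]))]
side stop [(0.6, 4012, array([372., 197.]))]
side empty_rack [(0.6, 1719, array([351., 267.]))]
side sample_bottle_a [(0.75, 599, array([334., 336.])), (0.63, 414, array([250., 141.]))]
side amber_bottle [(0.88, 952, array([276., 113.]))]
side beaker [(0.89, 411, array([304., 218.])), (0.57, 1650, array([351., 267.]))]
top sample_bottle_a 0.77 [ 0.406  0.433 -0.   ]
top sample_bottle_a 0.66 [ 0.321 -0.416  0.002]
top amber_bottle 0.79 [ 0.557  0.517 -0.002]
side sample_bottle_a 0.93 [ 0.332 -0.418  0.001]
side sample_bottle_a 0.83 [0.406 0.434 0.001]
side amber_bottle 0.61 [ 0.559  0.513 -0.003]
rack ['top'] (array([0.47013066, 0.21674785, 0.02315327]), np.float64(0.032699229146269215))
rack ['side'] (array([ 0.472,  0.223, -0.3  ]), np.float64(1.0))
rack ['top', 'side'] (array([0.47013066, 0.21674785, 0.02315327]), np.float64(1.032699229146269))
stop ['top'] (array([ 0.64439568, -0.01143728,  0.09150876]), np.float64(0.03645027145172597))
stop ['side'] (array([ 0.64815052, -0.0103332 ,  0.09139129]), np.float64(0.06635410175203271))
stop ['top', 'side'] (array([ 0.64493601, -0.01201272,  0.09138845]), np.float64(0.11812969903191617))
empty_rack ['top'] (array([ 0.48034739, -0.2422824 ,  0.0517138 ]), np.float64(0.06673360175670473))
empty_rack ['side'] (array([ 0.48587676, -0.24291841,  0.07396007]), np.float64(0.03641591017137158))
empty_rack ['top', 'side'] (array([ 0.4835985 , -0.24350544,  0.07301172]), np.float64(0.1369973721408273))
```

```bash
python3 - <<'E'
from h import *
import pickle
V,ims=pickle.load(open("v.pkl","rb"))
A=V["top","rack"][0];B=V["side","rack"][1]
for vs in ([A],[B],[A,B]): print(fit(RACK,[.472,.22,0],vs))
pr,_=fit(RACK,[.472,.22,0],[A,B]); ps,_=fit(STOP,[.645,-.012,.09],[V["top","stop"][0],V["side","stop"][0]])
def edges(im,parts,p,c,S):
    for b in parts:
        ca,sa=np.cos(p[2]),np.sin(p[2]); w=b.copy(); w[:,0]=p[0]+ca*b[:,0]-sa*b[:,1]; w[:,1]=p[1]+sa*b[:,0]+ca*b[:,1]
        q=(proj(w,c)+.5)*S-.5
        for i in range(8):
            for j in (1,2,4):
                if not i&j: cv2.line(im,tuple(int(v) for v in q[i]*16),tuple(int(v) for v in q[i|j]*16),(0,255,0),1,shift=4)
for n,(x0,y0) in dict(top=(230,100),side=(240,120)).items():
    S=4; im=cv2.resize(ims[n],None,fx=S,fy=S,interpolation=cv2.INTER_CUBIC)[:,:,::-1].copy()
    c=robot.calibration(n); edges(im,RACK,pr,c,S); edges(im,STOP,ps,c,S)
    cv2.imwrite(f"pics/{n}_ov.png",im[y0*S:y0*S+560,x0*S:x0*S+800])
E
```

```text
(array([0.4696121 , 0.21686952, 0.01405444]), np.float64(0.03305435007232893))
(array([ 0.47402013,  0.21902842, -0.03600048]), np.float64(0.060073020666651544))
(array([0.47046569, 0.21699567, 0.01257564]), np.float64(0.1271375943027202))
```

View pics/top_ov.png

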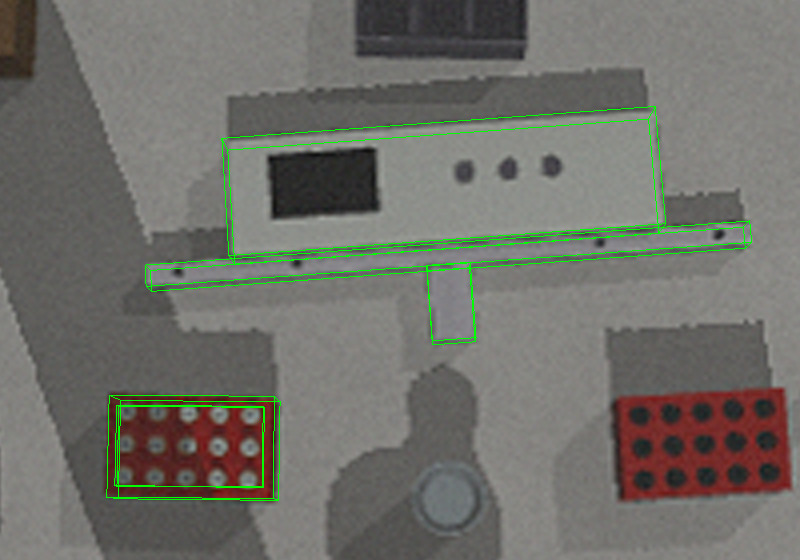

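View pics/side_ov.png

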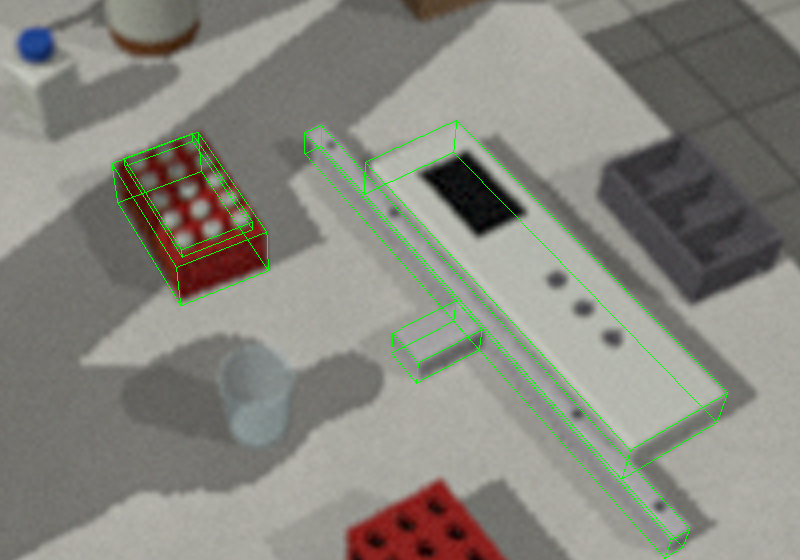

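```bash
cat >> h.py <<'E'
ST=np.array([.645,-.0115,.0914])
def rel(goal,ST=ST):
    """goal: stop-frame xyz for TCP; prints tool-frame dp cm"""
    o=robot.get_obs(); Rt=R.from_quat(o["tool_rot"]).as_matrix(); Rs=R.from_euler("z",ST[2]).as_matrix()
    g=Rs@np.array(goal)+[ST[0],ST[1],0]; loc=Rs.T@(o["position"]-[ST[0],ST[1],0])
    a=np.degrees(np.arctan2(Rt[1,0],Rt[0,0])-ST[2])
    print("t",round(o["time"],2),"stopframe",loc.round(4),"toolx ang in stop",a.round(2),"tilt",np.degrees(Rt[:2,2]).round(2),"F",o["ft_force"].round(1),"w",round(o["grip_width"],4),"| dp cm",(Rt.T@(g-o["position"])*100).round(2))
E
python3 -m creep '{"dp":[[0,0,0],[0,0,0],[0,0,0],[0,0,0]],"turn":[[0,0,-8],[0,0,-8],[0,0,-7.7],[0,0,0]]}' -1
python3 -c "
from h import *
rel([-.23,.243,.2])"
```

```text
time: 1.8
position: [0.1982, 0.5927, 0.2024]
tool_rot: [0.674, 0.738, -0.0, 0.0]
ft_force: [-0.4, -0.2, -0.3]
grip_width: 0.0872
t 1.8 stopframe [-0.3898  0.6425  0.2024] toolx ang in stop 89.96 tilt [ 0. -0.] F [-0.4 -0.2 -0.3] w 0.0872 | dp cm [-39.93  16.01   0.24]
```

```bash

python3 -m creep '{"dp":[[-2,0.8,0],[-3.6,1.5,0],[-3.6,1.5,0],[-3.6,1.5,0],[-3.6,1.5,0],[-3.6,1.4,0],[-3.6,1.4,0],[-3.6,1.4,0],[-3.6,1.4,0],[-3.6,1.4,0],[-3.6,1.4,0],[-1.9,0.8,0],[0,0,0],[0,0,0]],"turn":[[0,0,0],[0,0,0],[0,0,0],[0,0,0],[0,0,0],[0,0,0],[0,0,0],[0,0,0],[0,0,0],[0,0,0],[0,0,0],[0,0,0],[0,0,0],[0,0,0]]}'
python3 -c "
from h import *
rel([-.23,.243,.02])
cv2.imwrite('pics/top1.png',cv2.resize(robot.camera('top')[100:300,180:460],None,fx=2.8,fy=2.8)[:,:,::-1])
cv2.imwrite('pics/wr1.png',robot.camera('wrist')[:,:,::-1])"
```

```text
time: 3.2
position: [0.3938, 0.2099, 0.2025]
tool_rot: [0.676, 0.737, 0.0, -0.0]
ft_force: [-0.7, 0.8, 0.5]
grip_width: 0.087
t 3.2 stopframe [-0.23    0.2434  0.2025] toolx ang in stop 89.78 tilt [-0.01  0.03] F [-0.7  0.8  0.5] w 0.087 | dp cm [-0.05 -0.   18.25]
```

View pics/wr1.png

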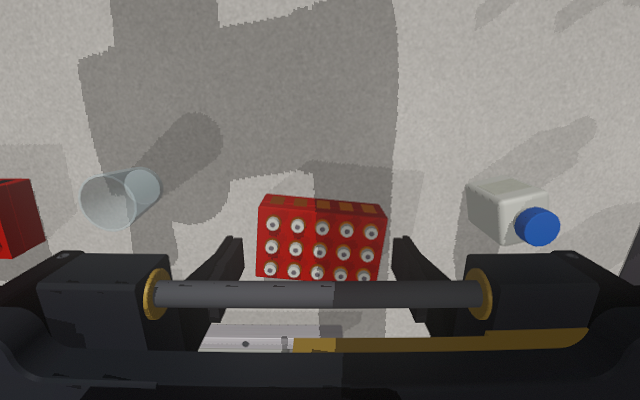

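View pics/top1.png

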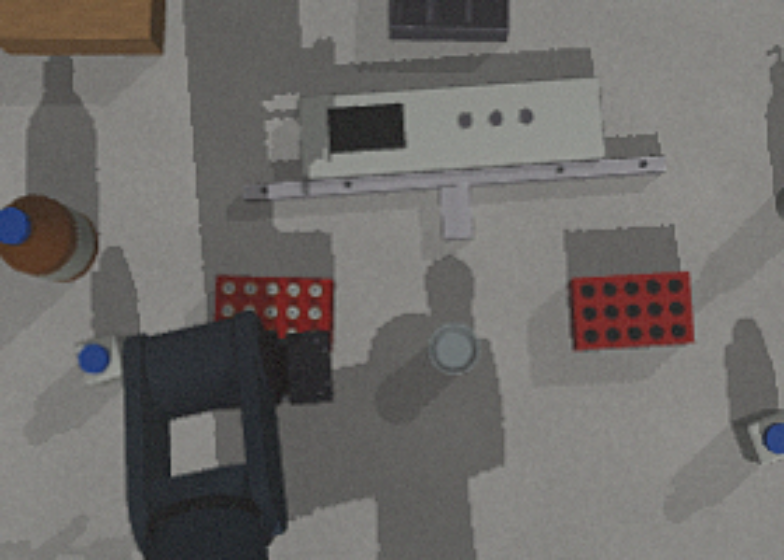

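```bash

python3 -m creep '{"dp":[[0,0,1],[0,0,2],[0,0,2],[0,0,2],[0,0,2],[0,0,2],[0,0,1],[0,0,0]],"turn":[[0,0,0],[0,0,0],[0,0,0],[0,0,0],[0,0,0],[0,0,0],[0,0,0],[0,0,0]]}'
python3 -c "
from h import *
rel([-.23,.243,.02])
cv2.imwrite('pics/side2.png',cv2.resize(robot.camera('side')[40:320,80:480],None,fx=2,fy=2)[:,:,::-1])"
```

```text
time: 4.1
position: [0.3922, 0.2101, 0.0809]
tool_rot: [0.674, 0.739, -0.002, -0.001]
ft_force: [0.2, 0.5, 1.2]
grip_width: 0.0869
t 4.1 stopframe [-0.2315  0.2437  0.0809] toolx ang in stop 90.02 tilt [-0.21 -0.05] F [0.2 0.5 1.2] w 0.0869 | dp cm [-0.07  0.17  6.09]
```

View pics/side2.png

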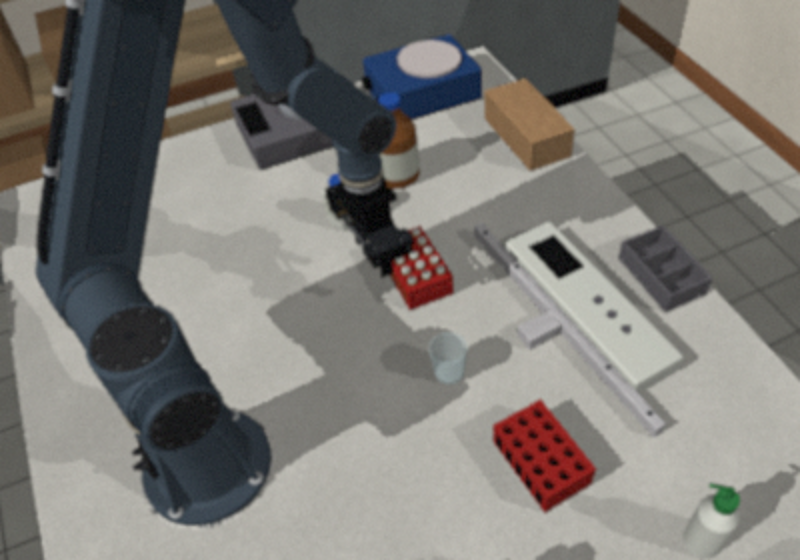

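```bash

python3 -m creep '{"dp":[[0,0,1],[0,0,2],[0,0,2],[0,0,0.8],[0,0,0],[0,0.5,0],[0,0.5,0],[0,0.5,0],[0,0.5,0],[0,0.5,0],[0,0.5,0],[0,0.5,0],[0,0.5,0],[0,0,0]],"turn":[[0,0,0],[0,0,0],[0,0,0],[0,0,0],[0,0,0],[0,0,0],[0,0,0],[0,0,0],[0,0,0],[0,0,0],[0,0,0],[0,0,0],[0,0,0],[0,0,0]]}'
python3 -c "
from h import *
rel([-.1135,.243,.02])
cv2.imwrite('pics/top3.png',cv2.resize(robot.camera('top')[120:280,180:400],None,fx=3.5,fy=3.5)[:,:,::-1])"
```

```text
time: 5.55
position: [0.4345, 0.2137, 0.0243]
tool_rot: [0.674, 0.739, 0.0, 0.0]
ft_force: [-1.1, -0.8, 0.5]
grip_width: 0.0869
t 5.55 stopframe [-0.1891  0.2435  0.0243] toolx ang in stop 89.99 tilt [0.06 0.02] F [-1.1 -0.8  0.5] w 0.0869 | dp cm [-0.05  7.56  0.44]
```

View pics/top3.png

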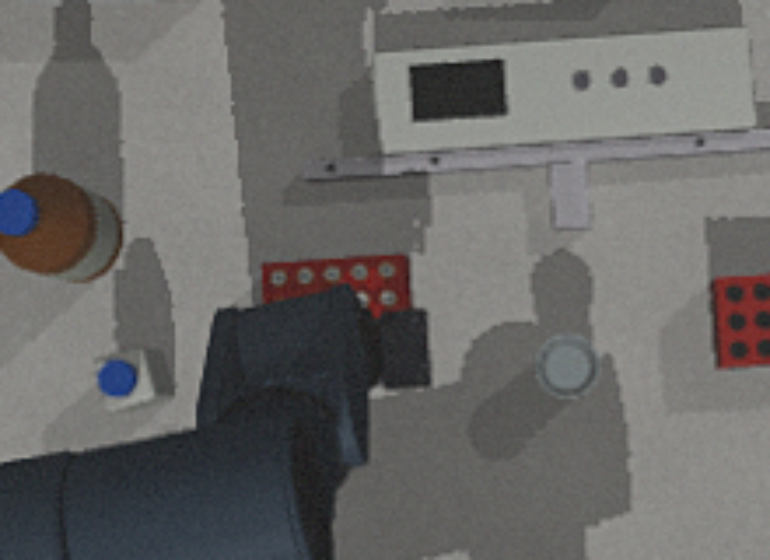

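```bash

python3 -m creep '{"dp":[[0,0.5,0],[0,0.5,0],[0,0.5,0],[0,0.5,0],[0,0.5,0],[0,0.5,0],[0,0.5,0],[0,0.5,0],[0,0.5,0],[0,0.5,0],[0,0.5,0],[0,0.5,0],[0,0.5,0],[0,0.5,0],[0,0.4,0],[0,0,0]],"turn":[[0,0,0],[0,0,0],[0,0,0],[0,0,0],[0,0,0],[0,0,0],[0,0,0],[0,0,0],[0,0,0],[0,0,0],[0,0,0],[0,0,0],[0,0,0],[0,0,0],[0,0,0],[0,0,0]]}'
python3 -c "
from h import *
rel([-.1135,.243,.02])
cv2.imwrite('pics/top4.png',cv2.resize(robot.camera('top')[120:280,180:400],None,fx=3.5,fy=3.5)[:,:,::-1])"
```

```text
time: 7.2
position: [0.5089, 0.2204, 0.0245]
tool_rot: [0.674, 0.738, 0.001, 0.001]
ft_force: [-0.3, 0.0, -0.9]
grip_width: 0.0871
t 7.2 stopframe [-0.1144  0.2434  0.0245] toolx ang in stop 89.96 tilt [0.14 0.03] F [-0.3  0.  -0.9] w 0.0871 | dp cm [-0.04  0.09  0.45]
```

View pics/top4.png

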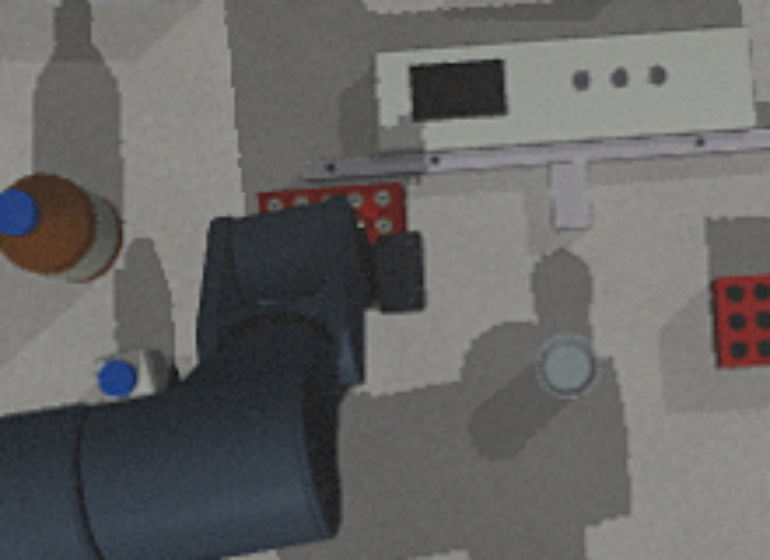

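```bash

python3 -m creep '{"dp":[[0,-1,0],[0,-1,0],[0,0,-1],[0,0,-2.5],[0,0,-3],[0,0,-3],[0,0,0],[0,0,0],[0,0,0],[0,0,0],[0,0,0],[0,0,0],[0,0,0],[0,0,0],[0,0,0],[0,0,0],[0,0,0],[0,0,0]],"turn":[[0,0,0],[0,0,0],[0,0,0],[0,0,0],[0,0,0],[0,0,0],[0,0,8.2],[0,0,8.2],[0,0,8.2],[0,0,8.2],[0,0,8.2],[0,0,8.2],[0,0,8.2],[0,0,8.2],[0,0,8.2],[0,0,8.2],[0,0,8],[0,0,0]]}' -0.1
python3 -c "
from h import *
rel([-.059,.348,.12])"
```

```text
time: 9.05
position: [0.4875, 0.2185, 0.1202]
tool_rot: [0.999, 0.046, 0.001, -0.0]
ft_force: [0.0, -0.4, -0.5]
grip_width: 0.0478
t 9.05 stopframe [-0.1358  0.2434  0.1202] toolx ang in stop -0.01 tilt [0.08 0.02] F [ 0.  -0.4 -0.5] w 0.0478 | dp cm [  7.68 -10.46   0.03]
```

```bash

python3 -m creep '{"dp":[[1,-1.5,0],[2,-3,0],[2,-3,0],[1.7,-2,0],[1,-1,0],[0,0,0],[0,0,0]],"turn":[[0,0,0],[0,0,0],[0,0,0],[0,0,0],[0,0,0],[0,0,0],[0,0,0]]}'
python3 -c "
from h import *
rel([-.059,.348,.022])
a=robot.camera('top'); b=robot.camera('side')
cv2.imwrite('pics/top5.png',cv2.resize(a[100:280,160:440],None,fx=2.8,fy=2.8)[:,:,::-1])
cv2.imwrite('pics/side5.png',cv2.resize(b[40:300,160:460],None,fx=2.3,fy=2.3)[:,:,::-1])
c=robot.calibration('side')
for d in robot.masks_of('rack','side')[:2]:
  print(d['confidence'],fit(RACK,[.555,.226,.09],[(d['pixels'].astype(float),c)]))"
```

```text
time: 9.75
position: [0.5538, 0.3296, 0.1194]
tool_rot: [0.999, 0.046, -0.0, 0.0]
ft_force: [-0.3, 0.2, 0.2]
grip_width: 0.0476
t 9.75 stopframe [-0.0597  0.348   0.1194] toolx ang in stop 0.09 tilt [-0.05 -0.04] F [-0.3  0.2  0.2] w 0.0476 | dp cm [ 0.08 -0.01  9.74]
0.93 (array([0.56616912, 0.23563934, 0.09803571]), np.float64(0.042042789771185696))
```

View pics/top5.png

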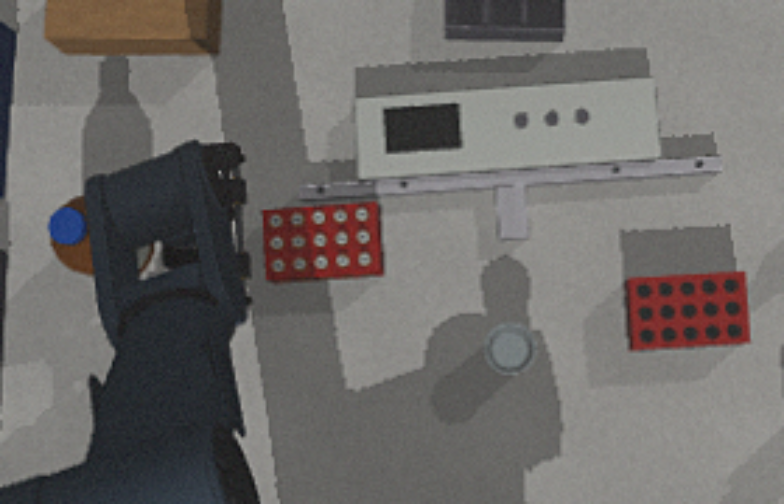

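View pics/side5.png

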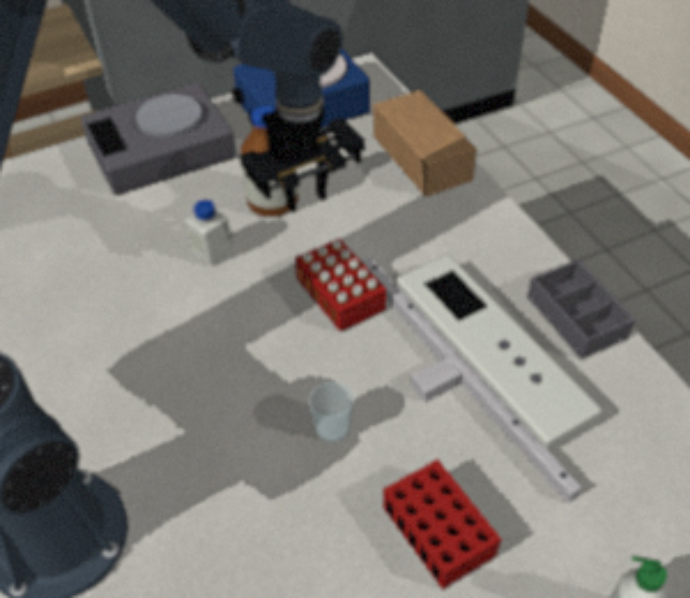

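```bash

python3 -c "
from h import *
c=robot.calibration('top')
for z in (.3,.35,.4,.45): print(z,px2w([[160+88/2.8,100+180/2.8],[160+120/2.8,100+300/2.8],[160+245/2.8,100+230/2.8]],z,c).round(3).tolist())
d=robot.masks_of('rack','top')
for k in d[:2]:
  p=fit(RACK,[.56,.23,.09],[(k['pixels'].astype(float),c)]); print(k['confidence'],p)
"
```

```text
0.3 [[0.595, 0.451, 0.3], [0.464, 0.408, 0.3], [0.542, 0.274, 0.3]]
0.35 [[0.586, 0.432, 0.35], [0.461, 0.391, 0.35], [0.536, 0.262, 0.35]]
0.4 [[0.577, 0.414, 0.4], [0.457, 0.374, 0.4], [0.529, 0.251, 0.4]]
0.45 [[0.569, 0.395, 0.45], [0.454, 0.358, 0.45], [0.523, 0.24, 0.45]]
0.65 (array([0.56320152, 0.22815278, 0.08270156]), np.float64(0.03828545019899132))
```

```bash

python3 -m creep '{"dp":[[0,0,1],[0,0,2],[0,0,2.5],[0,0,2.5],[0,0,1.2],[0,0,0],[0,0.5,0],[0,0.6,0],[0,0.6,0],[0,0.6,0],[0,0.6,0],[0,0.6,0],[0,0.6,0],[0,0.6,0],[0,0.6,0],[0,0.6,0],[0,0.6,0],[0,0.6,0],[0,0.6,0],[0,0.6,0]],"turn":[[0,0,0],[0,0,0],[0,0,0],[0,0,0],[0,0,0],[0,0,0],[0,0,0],[0,0,0],[0,0,0],[0,0,0],[0,0,0],[0,0,0],[0,0,0],[0,0,0],[0,0,0],[0,0,0],[0,0,0],[0,0,0],[0,0,0],[0,0,0]]}'
python3 -c "
from h import *
rel([-.059,.1795,.022])
a=robot.camera('top'); b=robot.camera('side')
cv2.imwrite('pics/top6.png',cv2.resize(a[100:280,160:440],None,fx=2.8,fy=2.8)[:,:,::-1])
cv2.imwrite('pics/side6.png',cv2.resize(b[40:300,160:460],None,fx=2.3,fy=2.3)[:,:,::-1])"
```

```text
time: 11.95
position: [0.563, 0.2481, 0.0286]
tool_rot: [0.999, 0.045, 0.001, -0.001]
ft_force: [-0.1, 6.1, 4.2]
grip_width: 0.0476
t 11.95 stopframe [-0.0579  0.266   0.0286] toolx ang in stop -0.06 tilt [0.15 0.13] F [-0.1  6.1  4.2] w 0.0476 | dp cm [-0.1   8.65  0.64]
```

View pics/top6.png

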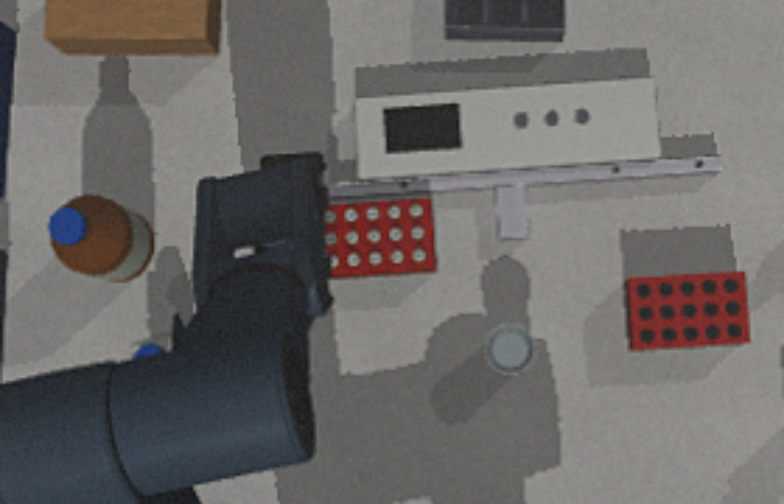

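View pics/side6.png

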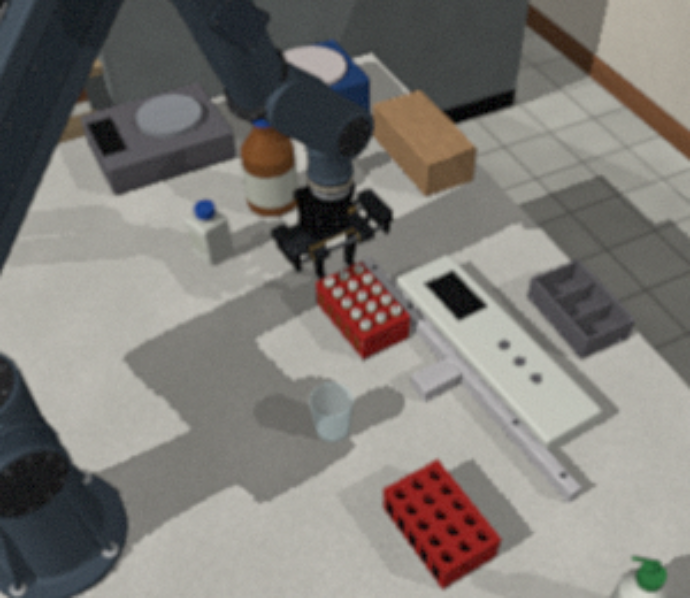

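```bash

python3 -m creep '{"dp":[[0,0.6,0],[0,0.6,0],[0,0.6,0],[0,0.6,0],[0,0.6,0],[0,0.6,0],[0,0.6,0],[0,0.6,0],[0,0.6,0],[0,0.6,0],[0,0.6,0],[0,0.6,0],[0,0.6,0],[0,0.2,0],[0,0,0]],"turn":[[0,0,0],[0,0,0],[0,0,0],[0,0,0],[0,0,0],[0,0,0],[0,0,0],[0,0,0],[0,0,0],[0,0,0],[0,0,0],[0,0,0],[0,0,0],[0,0,0],[0,0,0]]}'
python3 -c "
from h import *
rel([-.059,.1795,.022])
a=robot.camera('top'); b=robot.camera('side')
cv2.imwrite('pics/top7.png',cv2.resize(a[130:230,240:400],None,fx=5,fy=5)[:,:,::-1])
cv2.imwrite('pics/side7.png',cv2.resize(b[120:240,270:430],None,fx=5,fy=5,interpolation=cv2.INTER_CUBIC)[:,:,::-1])"
```

```text
time: 13.55
position: [0.5695, 0.1678, 0.0279]
tool_rot: [0.999, 0.045, 0.0, -0.0]
ft_force: [-0.4, 4.9, 2.7]
grip_width: 0.0481
t 13.55 stopframe [-0.0588  0.1855  0.0279] toolx ang in stop -0.06 tilt [0.04 0.04] F [-0.4  4.9  2.7] w 0.0481 | dp cm [-0.02  0.6   0.59]
```

View pics/top7.png

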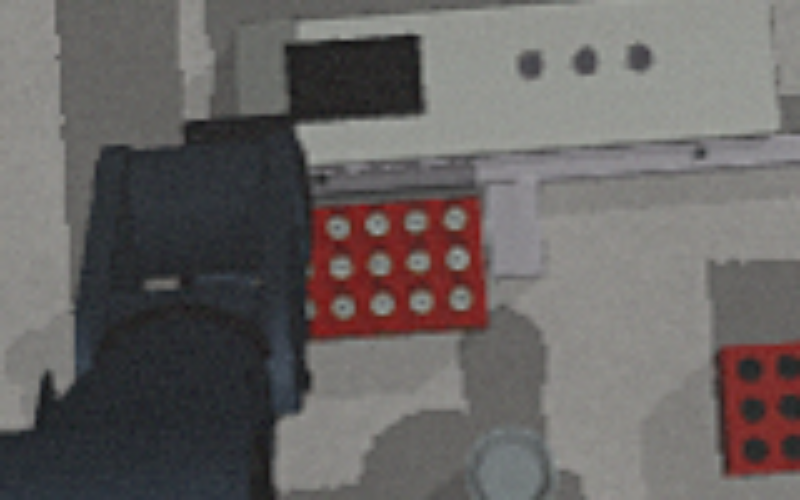

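View pics/side7.png

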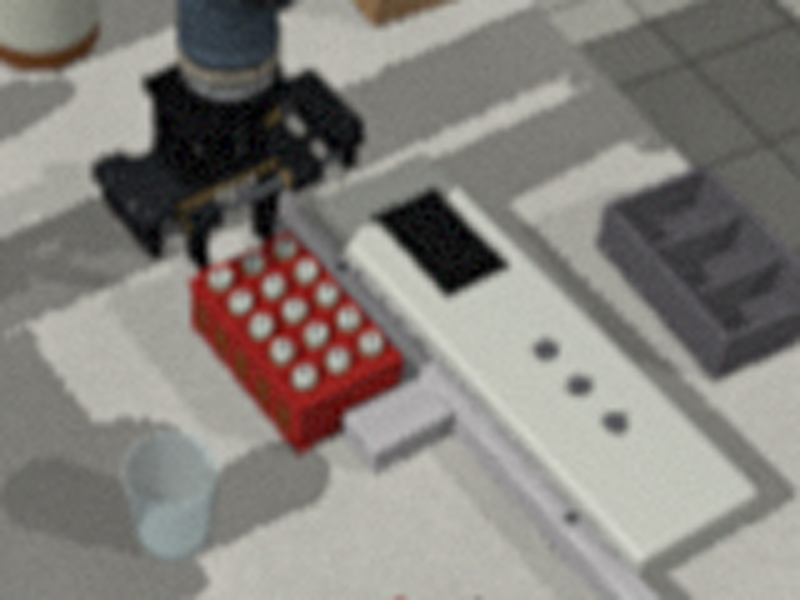

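```bash

python3 -m creep '{"dp":[[0,0.2,0],[0,0.2,0],[0,0.1,0],[0,0,0]],"turn":[[0,0,0],[0,0,0],[0,0,0],[0,0,0]]}'
python3 -m creep '{"dp":[[0,0.1,0],[0,0.1,0],[0,0,0]],"turn":[[0,0,0],[0,0,0],[0,0,0]]}'
python3 -c "
from h import *
rel([-.059,.1795,.022])"
```

```text
time: 14.05
position: [0.5697, 0.1634, 0.0276]
tool_rot: [0.999, 0.045, 0.0, -0.001]
ft_force: [-1.0, 6.7, 4.9]
grip_width: 0.0478
time: 14.35
position: [0.5697, 0.1633, 0.0276]
tool_rot: [0.999, 0.045, 0.0, -0.002]
ft_force: [-0.1, 12.0, 4.0]
grip_width: 0.0475
t 14.35 stopframe [-0.059   0.1809  0.0276] toolx ang in stop -0.1 tilt [0.01 0.22] F [-0.1 12.   4. ] w 0.0475 | dp cm [0.   0.14 0.56]
```

```bash

python3 -m creep '{"dp":[[0,-0.8,0],[0,-1.2,0],[0,0,-1],[0,0,-2.5],[0,0,-3],[0,0,-2.8],[0,0,0],[0,0,0],[0,0,0],[0,0,0],[0,0,0],[0,0,0],[0,0,0],[0,0,0],[0,0,0],[0,0,0],[0,0,0],[0,0,0]],"turn":[[0,0,0],[0,0,0],[0,0,0],[0,0,0],[0,0,0],[0,0,0],[0,0,-8.2],[0,0,-8.2],[0,0,-8.2],[0,0,-8.2],[0,0,-8.2],[0,0,-8.2],[0,0,-8.2],[0,0,-8.2],[0,0,-8.2],[0,0,-8.2],[0,0,-8],[0,0,0]]}' -1
python3 -c "
from h import *
rel([-.135,.095,.12])"
```

```text
time: 16.15
position: [0.568, 0.18, 0.1207]
tool_rot: [0.674, 0.738, -0.0, 0.0]
ft_force: [-0.5, 0.6, 0.2]
grip_width: 0.0871
t 16.15 stopframe [-0.0592  0.1977  0.1207] toolx ang in stop 89.96 tilt [-0.01 -0.05] F [-0.5  0.6  0.2] w 0.0871 | dp cm [-10.28  -7.57   0.08]
```

```bash

python3 -m creep '{"dp":[[-1.3,-1,0],[-2.5,-2,0],[-3,-2,0],[-2.3,-1.7,0],[-1.2,-0.9,0],[0,0,0],[0,0,0]],"turn":[[0,0,0],[0,0,0],[0,0,0],[0,0,0],[0,0,0],[0,0,0],[0,0,0]]}'
python3 -c "
from h import *
rel([-.135,.095,.028])
a=robot.camera('side')
cv2.imwrite('pics/side8.png',cv2.resize(a[100:260,240:440],None,fx=3.6,fy=3.6)[:,:,::-1])"
```

```text
time: 16.85
position: [0.5028, 0.0713, 0.1207]
tool_rot: [0.675, 0.738, 0.001, 0.001]
ft_force: [0.1, 0.1, 0.4]
grip_width: 0.087
t 16.85 stopframe [-0.134   0.0954  0.1207] toolx ang in stop 89.87 tilt [0.09 0.01] F [0.1 0.1 0.4] w 0.087 | dp cm [-0.04 -0.11  9.27]
```

View pics/side8.png

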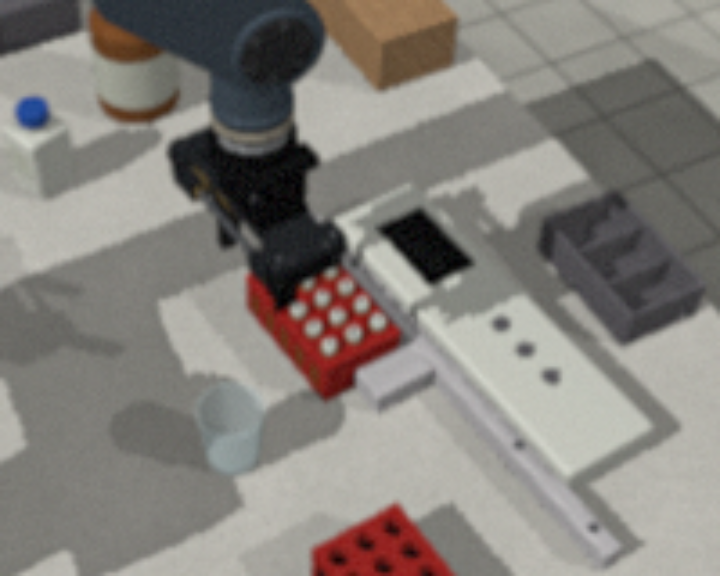

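```bash

python3 -m creep '{"dp":[[0,0,1],[0,0,2],[0,0,2.5],[0,0,2.5],[0,0,1.2],[0,0,0],[0,0.5,0],[0,0.5,0],[0,0.5,0],[0,0.5,0],[0,0.4,0],[0,0.2,0],[0,0.2,0],[0,0,0]],"turn":[[0,0,0],[0,0,0],[0,0,0],[0,0,0],[0,0,0],[0,0,0],[0,0,0],[0,0,0],[0,0,0],[0,0,0],[0,0,0],[0,0,0],[0,0,0],[0,0,0]]}'
python3 -m creep '{"dp":[[0,0.2,0],[0,0,0]],"turn":[[0,0,0],[0,0,0]]}'
python3 -c "
from h import *
rel([-.1015,.095,.028])"
```

```text
time: 18.3
position: [0.5265, 0.0738, 0.0285]
tool_rot: [0.674, 0.739, -0.002, -0.003]
ft_force: [-6.6, -0.6, 4.7]
grip_width: 0.0869
time: 18.5
position: [0.5285, 0.074, 0.0284]
tool_rot: [0.674, 0.739, -0.002, -0.002]
ft_force: [-4.8, -0.1, 3.2]
grip_width: 0.0867
t 18.5 stopframe [-0.1082  0.0958  0.0284] toolx ang in stop 89.98 tilt [-0.37  0.01] F [-4.8 -0.1  3.2] w 0.0867 | dp cm [-0.08  0.67  0.04]
```

```bash

python3 -m creep '{"dp":[[0,0.2,0],[0,0.2,0],[0,0.1,0],[0,0,0]],"turn":[[0,0,0],[0,0,0],[0,0,0],[0,0,0]]}'
python3 -m creep '{"dp":[[0,0.1,0],[0,0.1,0],[0,0,0]],"turn":[[0,0,0],[0,0,0],[0,0,0]]}'
python3 -m creep '{"dp":[[0,0.1,0],[0,0.1,0],[0,0,0]],"turn":[[0,0,0],[0,0,0],[0,0,0]]}'
python3 -c "
from h import *
rel([-.1015,.095,.028])"
```

```text
time: 18.9
position: [0.5337, 0.0745, 0.0284]
tool_rot: [0.674, 0.739, -0.002, -0.002]
ft_force: [-5.2, -0.3, 2.8]
grip_width: 0.0869
time: 19.2
position: [0.5353, 0.0746, 0.0284]
tool_rot: [0.674, 0.739, -0.002, -0.003]
ft_force: [-5.0, -0.0, 4.6]
grip_width: 0.0869
time: 19.5
position: [0.5357, 0.0747, 0.0284]
tool_rot: [0.674, 0.739, -0.003, -0.004]
ft_force: [-8.4, -1.4, 6.3]
grip_width: 0.0869
t 19.5 stopframe [-0.101   0.0959  0.0284] toolx ang in stop 90.0 tilt [-0.58  0.  ] F [-8.4 -1.4  6.3] w 0.0869 | dp cm [-0.09 -0.05  0.04]
```

```bash

python3 -m creep '{"dp":[[0,0.1,0],[0,0.1,0],[0,0,0]],"turn":[[0,0,0],[0,0,0],[0,0,0]]}'
python3 -m creep '{"dp":[[0,0.1,0],[0,0.1,0],[0,0,0]],"turn":[[0,0,0],[0,0,0],[0,0,0]]}'
python3 -c "
from h import *
rel([-.1015,.095,.028])
print(robot.get_obs()['moment'])"
```

```text
time: 19.8
position: [0.5357, 0.0748, 0.0283]
tool_rot: [0.674, 0.739, -0.005, -0.005]
ft_force: [-10.2, -2.3, 9.1]
grip_width: 0.0871
time: 20.1
position: [0.5357, 0.0748, 0.0283]
tool_rot: [0.674, 0.739, -0.006, -0.007]
ft_force: [-13.6, -3.6, 11.7]
grip_width: 0.0868
t 20.1 stopframe [-0.101   0.0959  0.0283] toolx ang in stop 90.02 tilt [-1.04 -0.02] F [-13.6  -3.6  11.7] w 0.0868 | dp cm [-0.09 -0.05  0.03]
[-0.68409312  2.28029124 -0.14678475]
```

```bash

python3 -m creep '{"dp":[[0,-0.5,0],[0,-0.8,0],[0,-1.2,0],[0,0,-1],[0,0,-2.5],[0,0,-3],[0,0,-3],[0,-1,-3],[0,-3,-3],[0,-3,0],[0,-2,0],[0,0,0]],"turn":[[0,0,0],[0,0,0],[0,0,0],[0,0,0],[0,0,0],[0,0,0],[0,0,0],[0,0,0],[0,0,0],[0,0,0],[0,0,0],[0,0,0]]}'
cat > chk.py <<'E'
from h import *
import sys
k=sys.argv[1]
rel([-.1015,.095,.028])
for n,(y0,x0) in dict(top=(130,240),side=(120,270)).items():
    a=robot.camera(n); c=robot.calibration(n)
    cv2.imwrite(f'pics/{n}{k}.png',cv2.resize(a[y0:y0+120,x0:x0+160],None,fx=5,fy=5,interpolation=cv2.INTER_CUBIC)[:,:,::-1])
    ms=robot.masks_of('rack',n)
    for d in ms[:2]:
        p,e=fit(RACK,[.5905,.079,.09],[(d['pixels'].astype(float),c)])
        Rs=R.from_euler('z',ST[2]).as_matrix()[:2,:2]; print(n,round(d['confidence'],2),p.round(4),round(e,3),'stopframe',(Rs.T@(p[:2]-ST[:2])).round(4))
E
python3 chk.py 9
```

```text
time: 21.3
position: [0.4282, 0.0648, 0.1844]
tool_rot: [0.674, 0.738, 0.0, 0.0]
ft_force: [0.7, 0.8, -0.2]
grip_width: 0.0869
t 21.3 stopframe [-0.209   0.0957  0.1844] toolx ang in stop 89.96 tilt [0.01 0.  ] F [ 0.7  0.8 -0.2] w 0.0869 | dp cm [-0.06 10.75 15.64]
top 0.89 [0.589  0.0795 0.0881] 0.047 stopframe [-0.0474  0.0957]
```

View pics/top9.png

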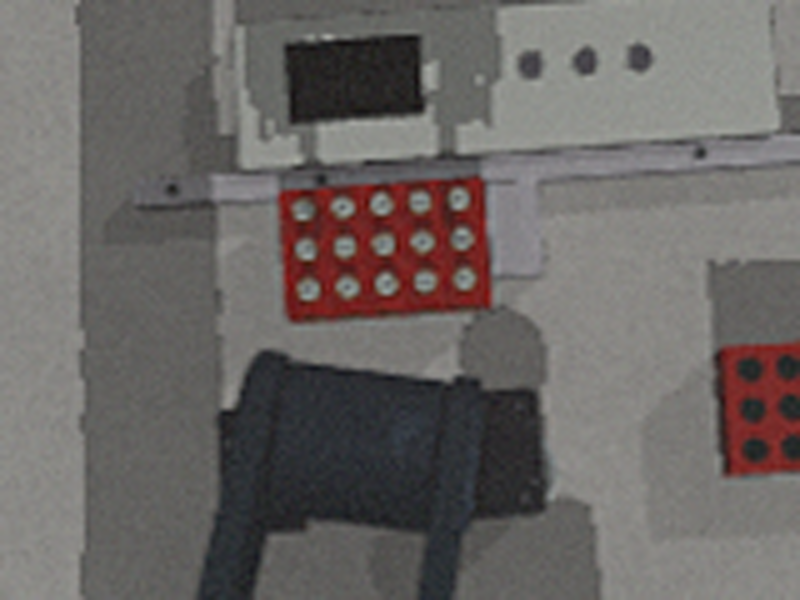

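View pics/side9.png

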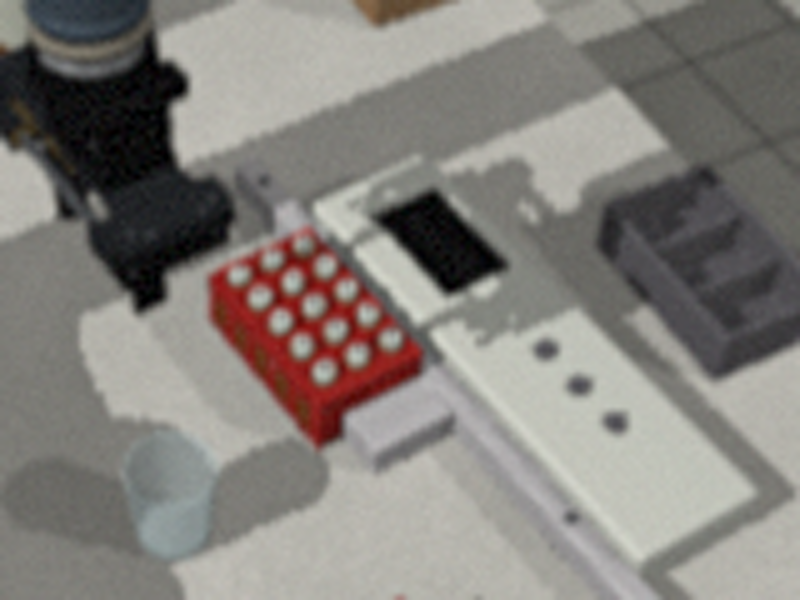

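```bash

python3 -m creep '{"dp":[[0,0,0],[0,0,0],[0,0,0],[0,0,0],[0,0,0],[0,0,0],[0,0,0],[0,0,0],[0,0,0],[0,0,0],[0,0,0],[2,-1.5,0],[3,-2,0],[3.5,-2.5,0],[3.5,-2.5,0],[2.4,-1.5,0],[1,-0.5,0],[0,0,0]],"turn":[[0,0,8.2],[0,0,8.2],[0,0,8.2],[0,0,8.2],[0,0,8.2],[0,0,8.2],[0,0,8.2],[0,0,8.2],[0,0,8.2],[0,0,8.2],[0,0,8],[0,0,0],[0,0,0],[0,0,0],[0,0,0],[0,0,0],[0,0,0],[0,0,0]]}' -0.1
python3 -c "
from h import *
rel([-.055,.2,.028])"
```

```text
time: 23.3
position: [0.5753, 0.1836, 0.1826]
tool_rot: [0.999, 0.046, 0.0, 0.0]
ft_force: [-0.1, 0.5, -0.2]
grip_width: 0.0479
t 23.3 stopframe [-0.0516  0.2007  0.1826] toolx ang in stop 0.03 tilt [ 0.01 -0.01] F [-0.1  0.5 -0.2] w 0.0479 | dp cm [-0.35  0.06 15.46]
```

```bash

python3 -m creep '{"dp":[[-0.3,0,1],[0,0,2.5],[0,0,3],[0,0,3],[0,0,3],[0,0,2],[0,0,0.9],[0,0,0],[0,0.5,0],[0,0.5,0],[0,0.4,0],[0,0.2,0],[0,0.2,0],[0,0,0]],"turn":[[0,0,0],[0,0,0],[0,0,0],[0,0,0],[0,0,0],[0,0,0],[0,0,0],[0,0,0],[0,0,0],[0,0,0],[0,0,0],[0,0,0],[0,0,0],[0,0,0]]}'
python3 -c "
from h import *
rel([-.055,.1809,.028])"
python3 -m creep '{"dp":[[0,0.1,0],[0,0.1,0],[0,0,0]],"turn":[[0,0,0],[0,0,0],[0,0,0]]}'
python3 -m creep '{"dp":[[0,0.1,0],[0,0.1,0],[0,0,0]],"turn":[[0,0,0],[0,0,0],[0,0,0]]}'
python3 -c "
from h import *
rel([-.055,.1809,.028])"
```

```text
time: 24.7
position: [0.5727, 0.1646, 0.0296]
tool_rot: [0.999, 0.045, 0.0, 0.0]
ft_force: [0.1, -0.3, -0.2]
grip_width: 0.0481
t 24.7 stopframe [-0.0559  0.182   0.0296] toolx ang in stop -0.05 tilt [0.02 0.  ] F [ 0.1 -0.3 -0.2] w 0.0481 | dp cm [0.09 0.11 0.16]
time: 25.0
position: [0.5727, 0.1637, 0.0294]
tool_rot: [0.999, 0.045, 0.0, -0.001]
ft_force: [-0.4, 3.1, 1.6]
grip_width: 0.0478
time: 25.3
position: [0.5727, 0.1635, 0.0295]
tool_rot: [0.999, 0.045, 0.0, -0.002]
ft_force: [-1.5, 9.3, 1.0]
grip_width: 0.0475
t 25.3 stopframe [-0.056   0.1809  0.0295] toolx ang in stop -0.11 tilt [0.02 0.22] F [-1.5  9.3  1. ] w 0.0475 | dp cm [0.1  0.   0.15]
```

```bash

python3 -m creep '{"dp":[[0,0.1,0],[0,0.1,0],[0,0,0]],"turn":[[0,0,0],[0,0,0],[0,0,0]]}'
python3 -m creep '{"dp":[[0,-0.5,0],[0,-0.8,0],[0,-1.2,0],[0,0,-1],[0,0,-2.5],[0,0,-3],[0,0,-3],[0,0,-3],[0,0,-3],[0,-3,0],[0,-3,0],[0,-1.5,0],[0,0,0]],"turn":[[0,0,0],[0,0,0],[0,0,0],[0,0,0],[0,0,0],[0,0,0],[0,0,0],[0,0,0],[0,0,0],[0,0,0],[0,0,0],[0,0,0],[0,0,0]]}'
python3 chk.py 10
python3 -c "
from h import *
for n in ('top','side'):
  robot.camera(n); c=robot.calibration(n)
  for t in ('empty_rack','beaker','sample_bottle_a','amber_bottle'): print(n,t,[(round(d['confidence'],2),c2w(d['point'],c).round(3)) for d in robot.tip_of(t,n)[:2]])"
```

```text
time: 25.6
position: [0.5728, 0.1634, 0.0296]
tool_rot: [0.999, 0.044, 0.0, -0.003]
ft_force: [-0.5, 15.2, 1.3]
grip_width: 0.0482
time: 26.9
position: [0.5636, 0.2599, 0.1846]
tool_rot: [0.999, 0.047, 0.0, 0.0]
ft_force: [0.3, -0.6, -0.7]
grip_width: 0.0479
t 26.9 stopframe [-0.0563  0.2777  0.1846] toolx ang in stop 0.14 tilt [ 0.02 -0.01] F [ 0.3 -0.6 -0.7] w 0.0479 | dp cm [-4.57 18.25 15.66]
top 0.65 [0.5894 0.0769 0.0888] 0.044 stopframe [-0.0473  0.0931]
side 0.63 [0.5953 0.0876 0.0753] 0.146 stopframe [-0.0404  0.1032]
top empty_rack []
top beaker [(0.59, array([ 0.428, -0.017, -0.001]))]
top sample_bottle_a [(0.89, array([ 0.319, -0.415,  0.   ])), (0.47, array([ 0.406,  0.433, -0.002]))]
top amber_bottle [(0.57, array([0.558, 0.514, 0.001]))]
side empty_rack [(0.56, array([ 0.483, -0.246, -0.005])), (0.53, array([ 0.427, -0.016, -0.001]))]
side beaker [(0.85, array([ 0.427, -0.014, -0.001]))]
side sample_bottle_a [(0.94, array([ 0.328, -0.419,  0.   ])), (0.45, array([ 0.483, -0.244, -0.002]))]
side amber_bottle [(0.8, array([ 0.558,  0.514, -0.001]))]
```

View pics/top10.png

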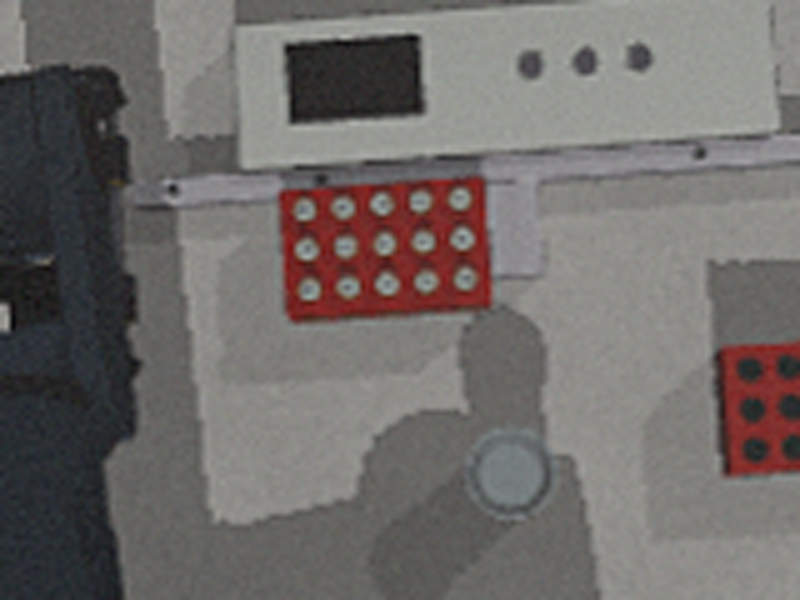

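View pics/side10.png

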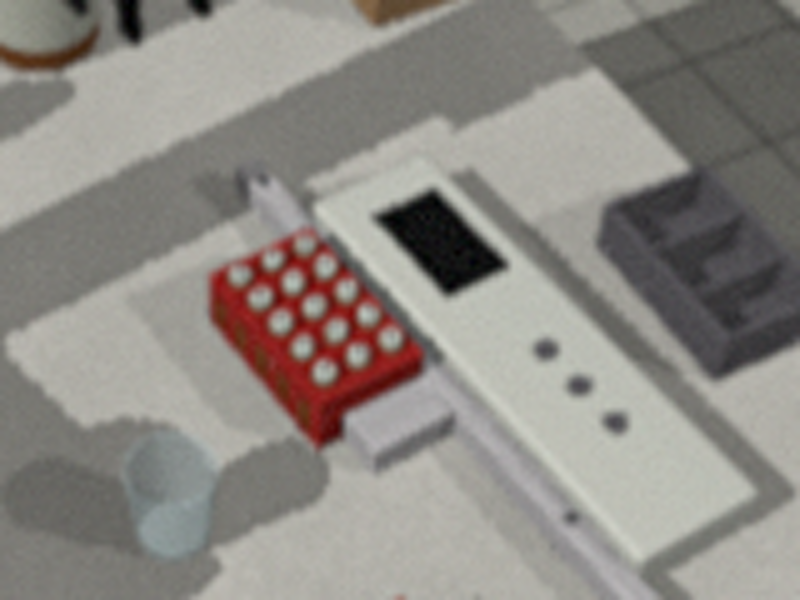

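The top picture shows the rack's long side along the rail (top edge at rows 178–188) and its end against the block (col 487). The hand is well clear to the left. The side view agrees, so I'm handing in.

```bash
python3 -c "
from rig import robot
print(robot.hand_in()); print(robot.get_obs()['time'])"
```

```text
the job is handed in; nothing more can be done
None
the job is handed in; nothing more can be done
```

The filled rack is docked: its long side is flush against the rail, and its end is up against the middle block on the +y side. I pushed it only with the fingers, first towards the rail, then along it to the block. A final press against each followed, then I withdrew the hand and handed in at about 27 s.

**Contact:** In each final press the fingers stopped advancing while the force rose, to about 14 N at the rail and 15 N at the block. The block press stopped at the same place both times.

**Position:** The last top-camera fit put the rack at x −47, y +93 mm in the stop frame, about 2 mm from the target of −46, +95. It was parallel to the rail within about 0.15°.

**Disagreement:** The last side-camera fit gave −40, +103 mm, but it matched the picture poorly (about 15% mismatch), so I discounted it. Both pictures by eye show the rack seated.

**Other objects:** The beaker, left sample bottle and amber bottle read within about 3 mm of where they started. The right sample bottle read within about 4 mm. The last top-camera check missed the empty rack, but the side camera put it where it began. I did not measure the wash bottle; the arm never went near it.

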